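# Clear the inspection stand and lean the test chart on it

## Robot

A 7-joint arm with a two-finger parallel gripper is mounted at the origin on the work surface. World frame = base frame: x ahead of the robot, y to its left, z up, the work surface at z = 0. Lengths are in m, angles in rad, forces in N, time in s.
With the tool pointing down it reaches from about 0.425 to 0.875 m from the base axis. Payload 4.7 kg.
Tool frame: the origin (TCP) lies between the finger pads; the fingertips stand 11 mm ahead of it and the grasp point (between the pads) lies 8 mm behind it; z points along the fingers, y is the line along which they close (so a half turn about z gives the same grasp; the last joint's range is limited). The gripper opens to 87 mm and grips with 3 to 60 N. Pads are 19 mm wide; open, the fingers measure 117 mm over their backs; the gripper's body (75 mm by 190 mm) begins 51 mm behind the grasp point.
Start: joints at [1.254, 0.321, -0.07, 1.45, 0.023, 1.371, -0.057], TCP at [0.211, -0.615, 0.21] pointing down, gripper open.
Joint ranges: [-2.86, 2.86], [-0.3, 2.09], [-1.38, 1.24], [0.06, 2.45], [-1.56, 4.7], [0.09, 2.05], [-2.69, 2.69]. Speed limits (rad/s): [2.57, 2.57, 3.14, 3.14, 3.14, 3.14, 3.14].

## Interface

Orientations are given as a rotation vector (axis times angle).
In Python, from bench import ctrl gives the robot as it stands. The module is installed in compiled form; this text tells all that it offers.
- The arm moves only by the shell command python3 -m inch 'ROWS' [FORCE]. ROWS is JSON, a list of rows, each an object with "slide": the shift along the tool's x, y, z scaled (see below), a list of three; "angular": the turn, a rotation vector about the tool's x, y, z scaled (see below), a list of three; "claw": the opening, from -1 (shut) to 1 (fully open). In form: [{"slide": [tx, ty, tz], "angular": [rx, ry, rz], "claw": claw}, ...]. A call has 1 to 10 rows; each row is the pose to reach, as a shift and turn from the pose commanded when the call began, along the tool's axes at that moment; what a row does not reach only later rows make up. The controller multiplies each number of a shift by 0.25 m and each number of a turn by 30 degrees. A row lasts 1/10 s, in which the tool goes at most 50 mm and 8.59 degrees, less where a joint would pass 70% of its speed; a pose out of reach is approached as far as the arm can. A call with a number of a shift or a turn outside -1 to 1 is refused whole. A call with a gripper value outside its range is refused whole. The fingers move at their own pace and stop on an object; FORCE is the grip in N (left out, the last holds). Time passes only in rows, so rows that repeat a pose let the fingers close. It gives the time, the measured TCP pose, the force, the opening and the grip force at its end, in the units of the state.
- ctrl.get_state(): the state, without advancing time (a new reading comes with each control period).
- ctrl.get_image(name): name is "scene" or "top" or "wrist"; returns a dict with "color" (384x512x3 uint8, red, green, blue), "depth" (384x512 float32, m along the optical axis (not along the pixel's ray), 0 where there is no reading), "camera_matrix" (3x3 intrinsics, pixels), "extrinsics" (4x4, takes a point from camera to world coordinates); the wrist camera has in their place "tool_from_camera" (4x4, takes a point from camera to tool coordinates, whose origin is the TCP and whose axes are the flange's). Camera axes: x right, y up, looking along -z (the intrinsics and any distortion apply to the point x, -y, -z); pixel columns grow to the right and rows downward; lengths in m; the calibration is good to about 2 mm. A picture is of the moment at which its call begins: read the wrist's pose just before it.
- ctrl.close_job(): hands the job in; it is judged then, once.
Trained networks look in the newest picture that a camera, given by its name, has taken for a name from the list of things; names that differ only in an ending like _2 or _b are one class to them, and where a whole thing is asked for, a point or a joint stands for the part that bears it (a point fixed in the world has none). Each returns a list of dicts, best first, with "confidence" (0 to 1); they miss things now and then, are a little off and sometimes report something else, mostly with a low value. They report only what shows in the picture. A call takes as long as a camera call. They do not tell look-alikes from the thing itself.
- ctrl.find_in(query, camera): "bbox" ([centre column, centre row, width, height] in pixels, round what is visible of it).
- ctrl.outline_of(query, camera): "mask" (384x512 bool, what is visible of it) and "bbox" ([centre column, centre row, width, height] in pixels, round what is visible of it).
The state is a dict: "time": time; "joint_positions": joint angles; "qd": joint speeds; "joint_torque": joint torques, N m; "position": TCP position; "tool_rot": TCP orientation; "ft_force": force on the tool from outside, world axes, zero at the start; "torque": the same for the moment, N m; "grip_width": opening from 0.0 (shut) to 1.0 (fully open); "grip_force": force on a finger pad.
Only numpy, scipy, OpenCV 4.12 (cv2) and the standard library are available. Lean on these libraries where they do the work, as an engineer would, in place of code of your own. Each camera call takes 0.05 s, during which the arm holds its last target. There are 200 camera calls.

## Task

First take the eyepiece with the yellow band off the inspection stand and pack it upright into the empty place of the lens box. Then take the black-and-white test chart out of the rack and lean it back against the blue angle block: chequered face outward, centred and square on the block, its foot on the plate and close against the brass stop strip. Set the chart down gently, without dropping it, letting it topple or banging it, and leave everything else where it is.

Things in the scene. Friction and masses are not known exactly. Their poses are not given: they have to be found in the camera images.
- stand: Fixed stand: dark plate 200 x 200 mm, top 30 mm above the bench, carrying a blue block and a brass stop strip. Origin: centre of the underside; x points from block to strip (roughly away from the robot), y along the strip. Block: x -80 to -20 mm, y -45 to 45, 80 mm above the plate. Strip: x 24 to 32 mm, y -70 to 70, 9 mm high. The trough between is 44 mm wide.
- angle_block: The blue angle block of the stand, 60 x 90 x 80 mm; origin at the centre of its underside, axes as the stand's.
- ledge (a point): Where the middle of the chart's foot belongs: on the plate, at the middle of the brass strip's side that looks to the block (24 mm along the stand's x from its centre, 30 mm above the bench).
- chart: Stiff grey panel 10 mm thick (x), 110 wide (y), 160 tall (z), 0.3 kg, one face chequered black and white. Origin: centre of its bottom edge; z up along the panel, +x out of the chequered face. Upright in one of the rack's slots, chequer away from the robot. Leaning with its foot at the strip and its back on the block's upper edge, its z is about 23 deg (0.40 rad) off vertical.
- chart_foot (a point): Middle of the chart's bottom edge on the chequered side (5 mm along the chart's x from its origin).
- rack: Aluminium rack, fixed: base 130 x 130 x 12 mm with two slots along its y, at x = -37.5 and +37.5 mm; each slot is 14 mm wide, 28 mm deep, its floor 12 mm above the bench. Origin at the centre of the underside.
- blank: Plain orange panel, 10 x 110 x 145 mm, in the other slot of the rack; not to be touched. Origin and axes as the chart's.
- eyepiece: Black eyepiece with a yellow band and a yellow ring on top: cylinder, diameter 34 mm, 62 mm tall, 0.12 kg, standing in the trough of the stand between block and strip. Origin at the centre of its underside, z up.
- lens_box: Open wooden box, fixed, 136 (x) x 48 (y) x 28 mm (height), walls and floor 4 mm: three places in a row along its x, at -44, 0 and 44 mm, each 40 x 40 mm inside, with 4 mm dividers as high as the walls. Two are taken. Origin at the centre of the underside.
- free_spot: Thin blue disc, diameter 32 mm, on the floor of the box's empty place, at its centre (4 mm above the bench).
- packed_a: Black lens with a silver band, diameter 36 mm, 50 mm tall, already in the box. Origin at the centre of its underside.
- packed_b: Black lens with a green band, diameter 32 mm, 44 mm tall, already in the box. Origin at the centre of its underside.
- cleaner: Bottle of lens cleaner, diameter 52 mm, 130 mm tall; bystander.
- screwdriver: Screwdriver lying on the bench; bystander.
- gauge_case: Dark wooden gauge case, 70 x 120 x 30 mm; bystander.
- mug: White mug, diameter 80 mm, 90 mm tall; bystander.
There are look-alikes about, which are no part of the job. Of the things like the chart, leave any that is brown, green or purple; of the rest the smaller one is meant.

How it is judged:
On the way:
1. the eyepiece stands in the empty place of the lens box, while the chart is still in the rack (horizontal distance between eyepiece and free_spot below 0.01 m and z of eyepiece in the frame of lens_box below 0.01 m and angle between eyepiece's own z axis and vertical below 0.15 rad and distance of chart from where it was at the start of the episode below 0.03 m), for 0.2 s.
At the end, for the whole second after the job is handed in: Eyepiece upright in the box's empty place, within 10 mm of its centre. Chart leaning 0.27-0.52 rad on the angle block, chequer outward, foot on the plate within 10 mm of the strip, centred within 18 mm, square within 0.14 rad. All at rest (horizontal distance between eyepiece and free_spot below 0.01 m and z of eyepiece in the frame of lens_box below 0.01 m and angle between eyepiece's own z axis and vertical below 0.15 rad and x of chart_foot in the frame of ledge between -0.01 and 0.004 m and y of chart_foot in the frame of ledge between -0.018 and 0.018 m and z of chart_foot in the frame of ledge between -0.004 and 0.009 m and angle between chart's own z axis and vertical between 0.27 and 0.52 rad and angle between chart's own x axis and vertical below 1.4 rad and angle between the y axis of chart and the y axis of stand, either way round below 0.14 rad and contact force between chart and angle_block above 0.1 N and linear speed of each of chart, eyepiece below 0.02 m/s); the robot touches nothing.
It fails at once if the chart is dropped or let topple: out of the fingers it moves faster than 0.35 m/s or 3 rad/s (contact force between the fingers and chart below 0.02 N and (linear speed of chart above 0.35 m/s or angular speed of chart above 3 rad/s)).
It fails at once if the chart hits the stand with more than 60 N (contact force between chart and stand above 60 N).
It fails at once if the blank orange panel is moved more than 25 mm (distance of blank from where it was at the start of the episode above 0.025 m).
It fails at once if a lens already in the box is moved more than 25 mm (distance of any of packed_a, packed_b from where it was at the start of the episode above 0.025 m).
It fails at once if the bottle, screwdriver, gauge case or mug is moved more than 25 mm (distance of any of cleaner, screwdriver, gauge_case, mug from where it was at the start of the episode above 0.025 m).
It also fails if it takes over 51 s, if anything falls off the work surface, if the arm or the gripper's body presses on something with over 40 N, if the wrist force passes 120 N, or if a joint passes its speed limit or range.

## Working session

There is one attempt and no reset: what is moved stays moved. The work goes in short steps, Python scripts to look and compute and a shell command to move; the robot and the scene stay as the last step left them, time stands still between calls to the robot, and variables do not carry over. Pictures are saved under pics/ and viewed, at most 10 in all, crops included, and the job is handed in when it is done.

```bash
mkdir -p pics
cat > h.py <<'E'
import numpy as np, cv2
from bench import ctrl
def grab(n,save=None):
    st=ctrl.get_state(); d=ctrl.get_image(n)
    if save: cv2.imwrite('pics/'+save,d['color'][:,:,::-1])
    if n=='wrist':
        T=np.eye(4);T[:3,:3]=cv2.Rodrigues(np.array(st['tool_rot'],float))[0];T[:3,3]=st['position']
        d['E']=T@np.array(d['tool_from_camera'])
    else: d['E']=np.array(d['extrinsics'])
    K=np.array(d['camera_matrix']);z=d['depth'];v,u=np.mgrid[:384,:512]
    P=np.stack([(u-K[0,2])/K[0,0]*z,-(v-K[1,2])/K[1,1]*z,-z],-1)
    d['P']=P@d['E'][:3,:3].T+d['E'][:3,3]; d['P'][z==0]=np.nan
    return d
E
python3 - <<'E'
from h import *
np.set_printoptions(precision=3,suppress=True)
s=ctrl.get_state();print(s)
for n in('scene','top'):
    d=grab(n,n+'0.png')
    for q in['stand','angle_block','chart','rack','blank','eyepiece','lens_box','free_spot','packed_a','cleaner','gauge_case','mug','screwdriver']:
        for r in ctrl.outline_of(q,n)[:4]:
            p=d['P'][r['mask']];print(n,q,round(r['confidence'],2),np.round(r['bbox']),np.nanmedian(p,0),np.nanpercentile(p,2,0),np.nanpercentile(p,98,0))
a=cv2.imread('pics/scene0.png');b=cv2.imread('pics/top0.png')
E
```

```text
{'time': 0.0, 'joint_positions': array([ 1.254,  0.322, -0.07 ,  1.452,  0.023,  1.371, -0.057]), 'qd': array([ 0.003,  0.002,  0.002,  0.001,  0.   , -0.   , -0.001]), 'joint_torque': array([ -0.001, -49.128,  -0.405, -31.253,  -0.064,   0.044,   0.   ]), 'position': array([ 0.211, -0.614,  0.209]), 'tool_rot': array([-3.097, -0.517,  0.001]), 'ft_force': array([-0.407, -0.32 ,  0.734]), 'torque': array([0.014, 0.027, 0.02 ]), 'grip_force': 0.0, 'grip_width': 1.0029053021237522}
scene stand 0.66 [240. 228. 113. 106.] [ 0.56  -0.045  0.029] [ 0.465 -0.119  0.007] [0.651 0.074 0.11 ]
scene angle_block 0.72 [224. 204.  48.  50.] [ 0.514 -0.036  0.106] [ 0.475 -0.065  0.036] [0.532 0.02  0.111]
scene angle_block 0.67 [242. 216.  18.  26.] [ 0.56  -0.019  0.074] [ 0.539 -0.029  0.029] [0.569 0.003 0.094]
scene chart 0.82 [282.  76.  55.  63.] [0.287 0.396 0.136] [0.24  0.359 0.018] [0.347 0.444 0.209]
scene chart 0.69 [318. 171.  43.  57.] [0.609 0.205 0.094] [0.592 0.157 0.005] [0.623 0.261 0.16 ]
scene chart 0.6 [285. 115.  35.  54.] [0.418 0.277 0.12 ] [0.407 0.232 0.043] [0.423 0.339
[... 3080 characters left out ...]
296  0.054] [ 0.389 -0.316  0.015] [ 0.422 -0.285  0.058]
top packed_a 0.47 [407. 229.  16.  10.] [ 0.448 -0.303  0.048] [ 0.433 -0.322  0.006] [ 0.463 -0.293  0.052]
top cleaner 0.92 [219. 122.  20.  28.] [0.728 0.179 0.088] [0.714 0.159 0.014] [0.753 0.203 0.132]
top gauge_case 0.86 [294. 116.  49.  31.] [ 0.765 -0.017  0.03 ] [ 0.731 -0.073  0.008] [0.804 0.041 0.034]
top gauge_case 0.22 [405. 214.   5.   9.] [ 0.492 -0.316  0.006] [ 0.481 -0.326  0.003] [ 0.505 -0.307  0.009]
top mug 0.72 [376. 117.  36.  34.] [ 0.751 -0.245  0.052] [ 0.7   -0.277  0.004] [ 0.783 -0.197  0.092]
top screwdriver 0.24 [405. 228.  26.  54.] [ 0.467 -0.303  0.019] [ 0.384 -0.337  0.   ] [ 0.517 -0.277  0.032]
```

View pics/scene0.png

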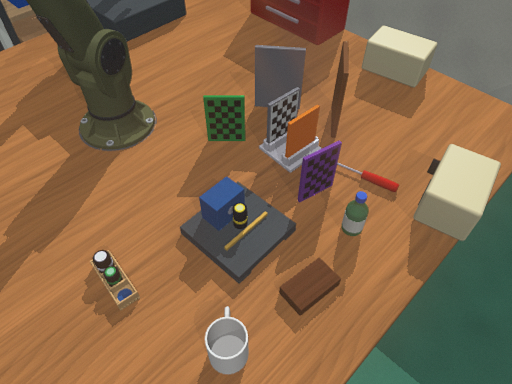

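View pics/top0.png

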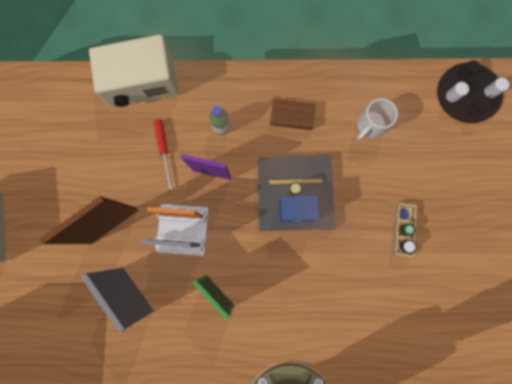

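The scene shows the eyepiece on the stand (scene ≈240,215), and the lens box with its empty place farthest from the robot (≈125,294). The chequered grey chart is in the rack's near slot (≈284,115), with the orange blank beyond it. The look-alikes are green, purple, brown and a larger grey panel. Next I'll fit the poses.

```bash
cat > fit.py <<'E'
from h import *
np.set_printoptions(precision=4,suppress=True)
def rect(p,dil=None):
    (c,s,a)=cv2.minAreaRect((p[:,:2]*1000).astype(np.float32)); return np.round(c,1),np.round(s,1),round(a,1)
def pts(d,box,z0,z1):
    p=d['P'].reshape(-1,3);p=p[np.isfinite(p).all(1)]
    return p[(p[:,0]>box[0])&(p[:,0]<box[1])&(p[:,1]>box[2])&(p[:,1]<box[3])&(p[:,2]>z0)&(p[:,2]<z1)]
E
python3 - <<'E'
from fit import *
for n in('top','scene'):
    d=grab(n)
    for k,b,z0,z1 in[('plate',(.43,.67,-.14,.1),.025,.036),('block',(.45,.55,-.08,.04),.1,.12),('strip',(.55,.6,-.14,.1),.0365,.05),('eyetop',(.53,.58,-.05,.03),.088,.1),
      ('charttop',(.38,.44,.2,.36),.15,.19),('chartbody',(.38,.44,.2,.36),.06,.15),('blanktop',(.46,.52,.2,.36),.145,.17),('rack',(.36,.54,.19,.37),.03,.05),('rackall',(.36,.54,.19,.37),.008,.05),
      ('box',(.37,.54,-.36,-.26),.022,.034),('pa',(.37,.54,-.36,-.26),.053,.07),('pb',(.43,.54,-.36,-.26),.046,.06)]:
        p=pts(d,b,z0,z1)
        if len(p)>5: print(n,k,len(p),*rect(p),p.mean(0), 'zmax',p[:,2].max())
    for r in ctrl.outline_of('free_spot',n)[:2]+ctrl.outline_of('lens_box',n)[:1]:
        q=d['P'][r['mask']];q=q[np.isfinite(q).all(1)];print('free/box',r['confidence'],rect(q),q.mean(0))
s=ctrl.get_state();print(cv2.Rodrigues(np.array(s['tool_rot'],float))[0])
w=ctrl.get_image('wrist');print(w['tool_from_camera'],w['camera_matrix'])
E
```

```text
top plate 4167 [548.4 -21. ] [200.5 200.4] 1.4 [ 0.5548 -0.019   0.0306] zmax 0.035963407410765535
top block 922 [497.8 -21.8] [59.1 90.2] 0.4 [ 0.4976 -0.0214  0.1104] zmax 0.11638966809630813
top strip 149 [564.9 -20.1] [ 29.5 136.2] 0.2 [ 0.5757 -0.018   0.0396] zmax 0.04378694127691596
top eyetop 142 [548.5 -14.4] [32.3 32.4] 39.4 [ 0.5484 -0.0138  0.0929] zmax 0.09772558352660621
top charttop 247 [411.9 285.3] [110.4  10.7] 86.1 [0.4117 0.2823 0.1712] zmax 0.1758268080382177
top chartbody 39 [416.  276.3] [94.5  9.7] 79.6 [0.4106 0.247  0.1085] zmax 0.1458498423110931
top blanktop 225 [486.1 280.7] [109.3  10.2] 86.2 [0.4858 0.2794 0.1568] zmax 0.1616882770571526
top rack 507 [448.8 283.8] [125.1 105.1] 86.0 [0.4391 0.2785 0.04  ] zmax 0.0487200239111919
top rackall 1814 [448.9 284.9] [130.  129.9] 86.1 [0.4448 0.2809 0.0204] zmax 0.0487200239111919
top box 351 [ 449.1 -308.1] [ 49.1 135.6] 82.9 [ 0.4489 -0.3034  0.0278] zmax 0.033900072566126926
top pa 141 [ 421.5 -308. ] [34.5 66.1] 71.8 [ 0.4064 -0.3027  0.0555] zmax 0.06020157949653204
top pb 119 [ 448.9 -308.3] [28.2 30.9] 
[... 1229 characters left out ...]
84959
scene pa 92 [ 408.1 -301.3] [29.8 31.4] 73.5 [ 0.4082 -0.3008  0.0543] zmax 0.05704785869664797
scene pb 107 [ 451.7 -305.9] [26.4 29.3] 17.9 [ 0.4519 -0.306   0.0478] zmax 0.05136733905928581
free/box 0.69 (array([ 491.5, -311.1]), array([27.4, 17.8]), 77.6) [ 0.4918 -0.3115  0.0039]
free/box 0.97 (array([ 452.5, -305.4]), array([ 51.5, 136.6]), 83.5) [ 0.4747 -0.3089  0.0156]
[[ 0.9458  0.3248  0.    ]
 [ 0.3248 -0.9458 -0.0001]
 [-0.      0.0001 -1.    ]]
[[ 0.0005  0.9631  0.269   0.0738]
 [ 1.     -0.0005  0.     -0.001 ]
 [ 0.0002  0.269  -0.9631 -0.1755]
 [ 0.      0.      0.      1.    ]] [[283.335    0.     258.5686]
 [  0.     283.335  194.6435]
 [  0.       0.       1.    ]]
```

```bash
python3 -m inch '[{"slide":[0.15,-0.1,0],"angular":[0,0,0.1],"claw":1},{"slide":[0.3,-0.2,0],"angular":[0,0,0.25],"claw":1},{"slide":[0.47,-0.31,0],"angular":[0,0,0.4],"claw":0.6},{"slide":[0.64,-0.42,0],"angular":[0,0,0.5],"claw":0.4},{"slide":[0.8,-0.52,0],"angular":[0,0,0.6],"claw":0.4},{"slide":[0.93,-0.6,0],"angular":[0,0,0.6],"claw":0.4},{"slide":[1,-0.65,0],"angular":[0,0,0.6],"claw":0.4},{"slide":[1,-0.65,0],"angular":[0,0,0.6],"claw":0.4},{"slide":[1,-0.65,0],"angular":[0,0,0.6],"claw":0.4}]'
python3 - <<'E'
from fit import *
print(ctrl.get_state()['position'],ctrl.get_state()['tool_rot'])
d=grab('wrist','w1.png')
for k,b,z0,z1 in[('box',(.37,.54,-.36,-.26),.022,.034),('boxall',(.37,.54,-.36,-.26),.01,.034),('pa',(.37,.54,-.36,-.26),.053,.07),('pb',(.43,.54,-.36,-.26),.045,.053)]:
    p=pts(d,b,z0,z1)
    if len(p)>5: print(k,len(p),*rect(p),p.mean(0))
for q in('free_spot','lens_box'):
  for r in ctrl.outline_of(q,'wrist')[:2]:
    p=d['P'][r['mask']];p=p[np.isfinite(p).all(1)];print(q,r['confidence'],r['bbox'],rect(p),p.mean(0))
E
```

```text
time: 2.65
position: [0.3945, -0.3803, 0.21]
tool_rot: [3.14, 0.027, -0.001]
ft_force: [-0.6, 0.2, -0.5]
grip_width: 0.701
grip_force: 0.0
[ 0.3945 -0.3803  0.21  ] [ 3.1405  0.0269 -0.0006]
box 1382 [ 450.8 -306. ] [ 48.4 136. ] 83.2 [ 0.4574 -0.3087  0.0274]
boxall 1781 [ 450.8 -306. ] [ 48.4 136. ] 83.3 [ 0.4577 -0.3089  0.0249]
pa 652 [ 407.5 -301.1] [33.7 34.5] 0.9 [ 0.4075 -0.3014  0.0551]
pb 588 [ 450.6 -306.3] [30.7 31.1] 69.2 [ 0.4511 -0.3065  0.0488]
free_spot 0.75 [207.6, 92.5, 27.7, 24.1] (array([ 494.5, -311.6]), array([29.9, 32.2]), 0.9) [ 0.4948 -0.3115  0.0057]
lens_box 0.97 [202.9, 124.5, 49.4, 115.8] (array([ 451.2, -302.7]), array([ 55.1, 135.5]), 83.2) [ 0.4653 -0.3091  0.0174]
```

View pics/w1.png

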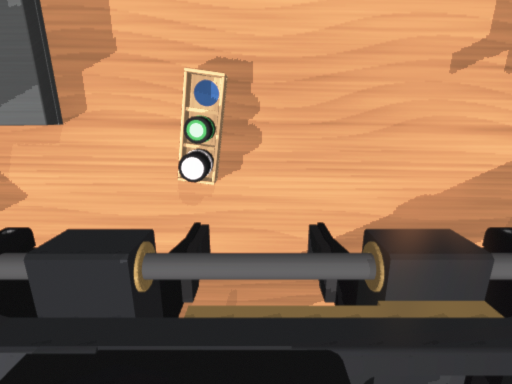

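```bash
python3 -m inch '[{"slide":[0.06,-0.15,0],"angular":[0,0,0],"claw":0.4},{"slide":[0.13,-0.32,0],"angular":[0,0,0],"claw":0.4},{"slide":[0.2,-0.5,0],"angular":[0,0,0],"claw":0.4},{"slide":[0.28,-0.7,0],"angular":[0,0,0],"claw":0.4},{"slide":[0.35,-0.88,0],"angular":[0,0,0],"claw":0.4},{"slide":[0.4,-1,0],"angular":[0,0,0],"claw":0.4},{"slide":[0.4,-1,0],"angular":[0,0,0],"claw":0.4},{"slide":[0.4,-1,0],"angular":[0,0,0],"claw":0.4}]'
python3 - <<'E'
from fit import *
print(ctrl.get_state()['position'],ctrl.get_state()['tool_rot'])
d=grab('wrist','w2.png')
for k,b,z0,z1 in[('plate',(.43,.67,-.14,.1),.025,.036),('block',(.45,.55,-.08,.04),.1,.12),('strip',(.565,.6,-.14,.1),.0365,.05),('eyetop',(.531,.58,-.05,.03),.089,.1)]:
    p=pts(d,b,z0,z1)
    if len(p)>5: print(k,len(p),*rect(p),p.mean(0))
E
```

```text
time: 3.6
position: [0.4905, -0.129, 0.2098]
tool_rot: [3.141, 0.026, -0.0]
ft_force: [0.4, -0.4, 0.3]
grip_width: 0.7
grip_force: 0.0
[ 0.4905 -0.129   0.2098] [ 3.1408  0.0261 -0.0003]
plate 19448 [550.4 -17.9] [200.1 200.4] 1.4 [ 0.5787 -0.0268  0.0307]
block 5478 [500.3 -19.4] [59.8 90.9] 1.3 [ 0.5018 -0.021   0.1103]
strip 891 [573.8 -17.5] [ 15.7 140. ] 1.0 [ 0.5779 -0.0158  0.0396]
eyetop 893 [550.6 -11.8] [32.8 33.7] 31.7 [ 0.5511 -0.0128  0.0929]
```

View pics/w2.png

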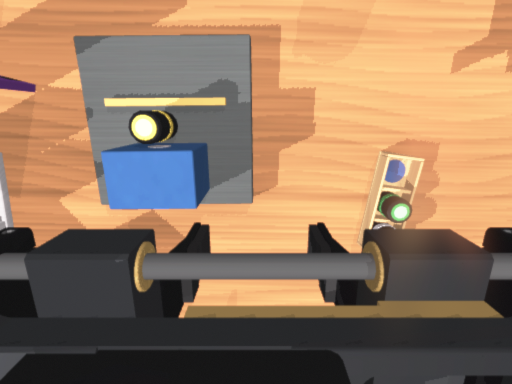

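The wrist view shows the eyepiece ring at (152,127) and the strip and block aligned with the tool within 1°. I'll go down and grip.

```bash
python3 -m inch '[{"slide":[0.08,-0.15,0],"angular":[0,0,0],"claw":0.4},{"slide":[0.17,-0.32,0],"angular":[0,0,0],"claw":0.4},{"slide":[0.24,-0.44,0.04],"angular":[0,0,0],"claw":0.4},{"slide":[0.248,-0.462,0.15],"angular":[0,0,0],"claw":0.4},{"slide":[0.248,-0.462,0.32],"angular":[0,0,0],"claw":0.4},{"slide":[0.248,-0.462,0.48],"angular":[0,0,0],"claw":0.4},{"slide":[0.248,-0.462,0.56],"angular":[0,0,0],"claw":0.4},{"slide":[0.248,-0.462,0.564],"angular":[0,0,0],"claw":0.4},{"slide":[0.248,-0.462,0.564],"angular":[0,0,0],"claw":-0.4},{"slide":[0.248,-0.462,0.564],"angular":[0,0,0],"claw":-1}]' 15
python3 -m inch '[{"slide":[0,0,0],"angular":[0,0,0],"claw":-1},{"slide":[0,0,0],"angular":[0,0,0],"claw":-1},{"slide":[0,0,0],"angular":[0,0,0],"claw":-1},{"slide":[0,0,0],"angular":[0,0,0],"claw":-1}]' 15
```

```text
time: 4.65
position: [0.5521, -0.0128, 0.0705]
tool_rot: [3.141, 0.023, 0.004]
ft_force: [1.2, -0.3, -0.1]
grip_width: 0.594
grip_force: 0.0
time: 5.05
position: [0.5515, -0.012, 0.0698]
tool_rot: [3.141, 0.026, 0.003]
ft_force: [-1.1, -1.0, 4.0]
grip_width: 0.381
grip_force: 15.0
```

```bash
python3 -m inch '[{"slide":[0,0,-0.08],"angular":[0,0,0],"claw":-1},{"slide":[0,0,-0.25],"angular":[0,0,0],"claw":-1},{"slide":[0,0,-0.42],"angular":[0,0,0],"claw":-1},{"slide":[-0.02,0.1,-0.5],"angular":[0,0,0],"claw":-1},{"slide":[-0.06,0.28,-0.5],"angular":[0,0,0.05],"claw":-1},{"slide":[-0.1,0.46,-0.5],"angular":[0,0,0.15],"claw":-1},{"slide":[-0.15,0.64,-0.5],"angular":[0,0,0.25],"claw":-1},{"slide":[-0.19,0.82,-0.5],"angular":[0,0,0.258],"claw":-1},{"slide":[-0.21,1,-0.5],"angular":[0,0,0.258],"claw":-1},{"slide":[-0.21,1,-0.5],"angular":[0,0,0.258],"claw":-1}]' 15
python3 -m inch '[{"slide":[0,0,0],"angular":[0,0,0],"claw":-1},{"slide":[0,0,0],"angular":[0,0,0],"claw":-1}]' 15
python3 - <<'E'
from fit import *
print(ctrl.get_state()['position'],ctrl.get_state()['tool_rot'])
d=grab('wrist','w3.png')
for k,b,z0,z1 in[('box',(.37,.54,-.36,-.26),.022,.034),('pb',(.43,.54,-.36,-.26),.045,.053),('eye',(.4,.6,-.36,-.16),.16,.215)]:
    p=pts(d,b,z0,z1)
    if len(p)>5: print(k,len(p),*rect(p),p.mean(0))
for r in ctrl.outline_of('eyepiece','wrist')[:2]+ctrl.outline_of('free_spot','wrist')[:1]:
    p=d['P'][r['mask']];p=p[np.isfinite(p).all(1)];print(r['confidence'],r['bbox'],rect(p),p.mean(0),p.max(0),p.min(0))
E
```

```text
time: 6.05
position: [0.499, -0.2712, 0.1929]
tool_rot: [3.131, -0.204, -0.003]
ft_force: [0.5, -0.1, -1.4]
grip_width: 0.375
grip_force: 15.0
time: 6.25
position: [0.5027, -0.2609, 0.1935]
tool_rot: [-3.135, 0.183, 0.001]
ft_force: [-0.6, 1.1, -1.6]
grip_width: 0.374
grip_force: 15.0
[ 0.5027 -0.2609  0.1935] [-3.1351  0.1829  0.0005]
box 897 [ 461.  -307.3] [ 48.2 115.9] 83.3 [ 0.474  -0.312   0.0272]
pb 436 [ 453.1 -306.9] [31.6 27.6] 59.8 [ 0.4537 -0.3067  0.0489]
eye 1452 [ 506.9 -260.6] [50.5 25.5] 83.6 [ 0.5147 -0.2617  0.1964]
0.83 [256.9, 223.4, 55.5, 56.7] (array([ 473.3, -235.1]), array([ 32.4, 111.2]), 50.6) [ 0.511  -0.2608  0.2046] [ 0.5196 -0.2123  0.2195] [ 0.4201 -0.2766 -0.0008]
0.5 [173.4, 4.8, 21.7, 3.7] (array([ 702. , -191.3]), array([18.8, 18.8]), 33.0) [ 0.695  -0.1933  0.0395] [ 0.7094 -0.1783  0.0586] [ 0.6908 -0.202  -0.0004]
0.78 [301.5, 175.1, 22.3, 21.2] (array([ 493.6, -311.9]), array([29.3, 29.7]), 84.5) [ 0.494  -0.3116  0.0055] [ 0.5089 -0.2971  0.0079] [ 0.4787 -0.3268  0.0032]
```

View pics/w3.png

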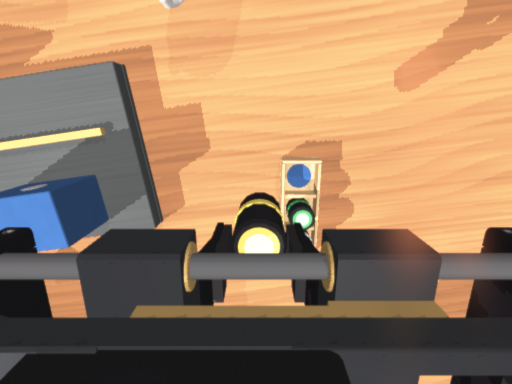

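The eyepiece is upright in the fingers (ring at 258,243), and the empty place shows clearly (301,175).

```bash
python3 -m inch '[{"slide":[-0.005,0.1,0],"angular":[0,0,0],"claw":-1},{"slide":[-0.01,0.19,0],"angular":[0,0,0],"claw":-1},{"slide":[-0.01,0.205,0.08],"angular":[0,0,0],"claw":-1},{"slide":[-0.01,0.205,0.22],"angular":[0,0,0],"claw":-1},{"slide":[-0.01,0.205,0.36],"angular":[0,0,0],"claw":-1},{"slide":[-0.01,0.205,0.44],"angular":[0,0,0],"claw":-1},{"slide":[-0.01,0.205,0.45],"angular":[0,0,0],"claw":-1},{"slide":[-0.01,0.205,0.45],"angular":[0,0,0],"claw":-1},{"slide":[-0.01,0.205,0.45],"angular":[0,0,0],"claw":-1}]' 15
```

```text
time: 7.3
position: [0.4952, -0.3134, 0.0831]
tool_rot: [3.135, -0.185, 0.004]
ft_force: [0.9, 0.4, -0.9]
grip_width: 0.383
grip_force: 15.0
```

```bash
python3 -m inch '[{"slide":[-0.003,-0.007,0.02],"angular":[0,0,0],"claw":-1},{"slide":[-0.003,-0.007,0.06],"angular":[0,0,0],"claw":-1},{"slide":[-0.003,-0.007,0.1],"angular":[0,0,0],"claw":-1},{"slide":[-0.003,-0.007,0.135],"angular":[0,0,0],"claw":-1},{"slide":[-0.003,-0.007,0.15],"angular":[0,0,0],"claw":-1},{"slide":[-0.003,-0.007,0.154],"angular":[0,0,0],"claw":-1},{"slide":[-0.003,-0.007,0.154],"angular":[0,0,0],"claw":-1}]' 15
```

```text
time: 8.0
position: [0.4936, -0.3116, 0.0438]
tool_rot: [3.136, -0.186, 0.0]
ft_force: [-2.3, 0.4, 7.7]
grip_width: 0.383
grip_force: 15.0
```

```bash
python3 -m inch '[{"slide":[0,0,0],"angular":[0,0,0],"claw":0.1},{"slide":[0,0,0],"angular":[0,0,0],"claw":0.1},{"slide":[0,0,-0.03],"angular":[0,0,0],"claw":0.2},{"slide":[0,0,-0.1],"angular":[0,0,0],"claw":0.2},{"slide":[0,0,-0.25],"angular":[0,0,0],"claw":0.2},{"slide":[0,0,-0.45],"angular":[0,0,0],"claw":0.2},{"slide":[0,0,-0.62],"angular":[0,0,0],"claw":0.2},{"slide":[0,0,-0.8],"angular":[0,0,0],"claw":0.2},{"slide":[0,0,-0.9],"angular":[0,0,0],"claw":0.2},{"slide":[0,0,-0.9],"angular":[0,0,0],"claw":0.2}]'
python3 - <<'E'
from fit import *
print(ctrl.get_state()['position'],ctrl.get_state()['tool_rot'],ctrl.get_state()['joint_positions'])
d=grab('wrist','w4.png')
p=pts(d,(.47,.52,-.34,-.28),.055,.08);print(len(p),rect(p),p.mean(0),p.max(0))
d=grab('top');p=pts(d,(.47,.52,-.34,-.28),.055,.08);print(len(p),rect(p),p.mean(0))
# motion helper: target world pos & tool yaw
E
```

```text
time: 9.0
position: [0.4954, -0.3123, 0.2733]
tool_rot: [3.132, -0.185, 0.012]
ft_force: [0.7, -0.7, 0.9]
grip_width: 0.6
grip_force: 0.0
[ 0.4954 -0.3123  0.2733] [ 3.1315 -0.1855  0.012 ] [ 0.8278  0.1724 -0.3562  1.5168  0.0613  1.4544 -1.2193]
472 (array([ 492. , -310.3]), array([31.8, 32.5]), 82.9) [ 0.4928 -0.3103  0.0665] [ 0.5085 -0.2939  0.0694]
155 (array([ 489.8, -312.2]), array([30.7, 32.5]), 1.1) [ 0.4894 -0.3101  0.0663]
```

View pics/w4.png

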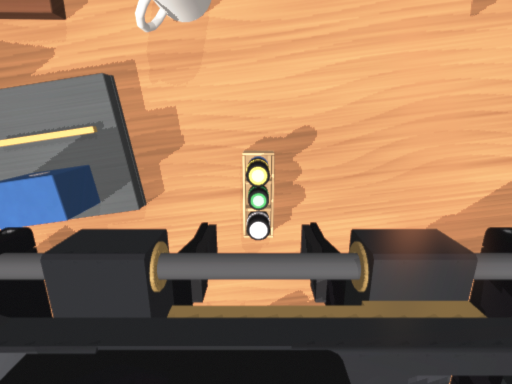

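The eyepiece stands in the empty place (258,174), with its top at 66 mm as expected. Next I'll swing over to the chart.

```bash
python3 -m inch '[{"slide":[-0.01,-0.12,0],"angular":[0,0,-0.2],"claw":0.2},{"slide":[-0.03,-0.3,0],"angular":[0,0,-0.45],"claw":0.2},{"slide":[-0.05,-0.48,0],"angular":[0,0,-0.7],"claw":0.2},{"slide":[-0.07,-0.65,0],"angular":[0,0,-0.9],"claw":0.2},{"slide":[-0.07,-0.765,0],"angular":[0,0,-1],"claw":0.2}]'
python3 -m inch '[{"slide":[0.04,-0.14,0],"angular":[0,0,-0.22],"claw":0.2},{"slide":[0.09,-0.3,0],"angular":[0,0,-0.45],"claw":0.2},{"slide":[0.14,-0.46,0],"angular":[0,0,-0.7],"claw":0.2},{"slide":[0.19,-0.6,0],"angular":[0,0,-0.9],"claw":0.2},{"slide":[0.21,-0.69,0],"angular":[0,0,-1],"claw":0.2}]'
python3 -m inch '[{"slide":[0.09,-0.12,0],"angular":[0,0,-0.22],"claw":0.2},{"slide":[0.18,-0.24,0],"angular":[0,0,-0.45],"claw":0.2},{"slide":[0.28,-0.36,0],"angular":[0,0,-0.7],"claw":0.2},{"slide":[0.36,-0.46,0],"angular":[0,0,-0.9],"claw":0.2},{"slide":[0.42,-0.51,0],"angular":[0,0,-1],"claw":0.2},{"slide":[0.42,-0.51,0],"angular":[0,0,-1],"claw":0.2},{"slide":[0.42,-0.51,0],"angular":[0,0,-1],"claw":0.2}]'
cat >> fit.py <<'E'
def go(tx,ty,tz,yaw):
    s=ctrl.get_state();R=cv2.Rodrigues(np.array(s['tool_rot'],float))[0]
    c,n=np.cos(np.radians(yaw)),np.sin(np.radians(yaw));Rt=np.array([[c,n,0],[n,-c,0],[0,0,-1.]])
    print('slide',R.T@(np.array([tx,ty,tz])-s['position'])/.25,'ang',np.degrees(cv2.Rodrigues(R.T@Rt)[0].ravel())/30,'pos',s['position'],'q',s['joint_positions'])
E
python3 - <<'E'
from fit import *
go(.413,.286,.14,86.1)
d=grab('wrist','w5.png')
for k,b,z0,z1 in[('charttop',(.38,.44,.2,.36),.165,.19),('blanktop',(.46,.52,.2,.36),.15,.165),('rack',(.36,.54,.19,.37),.035,.05),('rackall',(.36,.54,.19,.37),.008,.05)]:
    p=pts(d,b,z0,z1)
    if len(p)>5: print(k,len(p),*rect(p),p.mean(0),p[:,2].max())
E
```

```text
time: 9.6
position: [0.4974, -0.1158, 0.2663]
tool_rot: [-3.074, -0.641, 0.004]
ft_force: [0.1, -0.2, -0.3]
grip_width: 0.598
grip_force: 0.0
time: 10.1
position: [0.4781, 0.0626, 0.267]
tool_rot: [-2.804, -1.414, 0.001]
ft_force: [0.1, 0.9, -0.4]
grip_width: 0.601
grip_force: 0.0
time: 10.8
position: [0.4402, 0.2187, 0.2673]
tool_rot: [2.352, 2.082, -0.002]
ft_force: [0.8, -0.2, 0.3]
grip_width: 0.601
grip_force: 0.0
slide [ 0.2544 -0.1404  0.509 ] ang [-0.0016  0.0019 -0.1021] pos [0.4402 0.2187 0.2673] q [ 0.3656 -0.016  -0.8602  1.7155 -0.0119  1.4377 -0.6145]
charttop 1434 [413.3 287.9] [109.9  10.5] 86.0 [0.4139 0.2911 0.1722] 0.17540042363468422
blanktop 1289 [487.9 283.9] [109.7  10.3] 86.0 [0.4878 0.2873 0.1573] 0.16010215212066314
rack 1304 [450.2 288.6] [126.9  78.7] 85.5 [0.4516 0.2913 0.0407] 0.049880312982294894
rackall 4481 [450.6 288.1] [130.1  78.7] 85.9 [0.4515 0.2914 0.0217] 0.049880312982294894
```

View pics/w5.png

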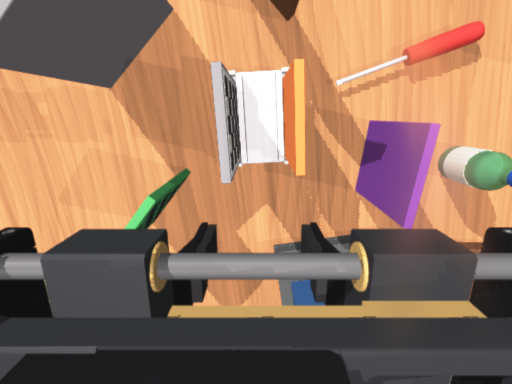

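The wrist view shows the chart's top edge running from (218,63) to (228,180), with the blank to its right at (300,117). I'll descend onto the chart.

```bash
python3 -m inch '[{"slide":[0.12,-0.06,0],"angular":[0,0,-0.05],"claw":0.2},{"slide":[0.22,-0.12,0],"angular":[0,0,-0.1],"claw":0.2},{"slide":[0.26,-0.14,0.03],"angular":[0,0,-0.1],"claw":0.2},{"slide":[0.26,-0.14,0.15],"angular":[0,0,-0.1],"claw":0.2},{"slide":[0.26,-0.14,0.3],"angular":[0,0,-0.1],"claw":0.2},{"slide":[0.26,-0.14,0.43],"angular":[0,0,-0.1],"claw":0.2},{"slide":[0.26,-0.14,0.49],"angular":[0,0,-0.1],"claw":0.2},{"slide":[0.26,-0.14,0.49],"angular":[0,0,-0.1],"claw":0.2},{"slide":[0.26,-0.14,0.49],"angular":[0,0,-0.1],"claw":0.2}]'
python3 -c "
from fit import *
go(.4133,.2875,.144,86)"
```

```text
time: 11.75
position: [0.4135, 0.2888, 0.1463]
tool_rot: [2.295, 2.145, 0.002]
ft_force: [-0.4, 0.1, -0.1]
grip_width: 0.599
grip_force: 0.0
slide [-0.0051 -0.0004  0.0092] ang [ 0.0016 -0.0013  0.0038] pos [0.4135 0.2888 0.1463] q [ 0.241   0.1317 -0.9542  1.8642  0.1152  1.2021 -0.8185]
```

```bash
python3 -m inch '[{"slide":[-0.005,0,0.009],"angular":[0,0,0],"claw":-0.3},{"slide":[-0.005,0,0.009],"angular":[0,0,0],"claw":-1},{"slide":[-0.005,0,0.009],"angular":[0,0,0],"claw":-1},{"slide":[-0.005,0,0.009],"angular":[0,0,0],"claw":-1},{"slide":[-0.005,0,0.009],"angular":[0,0,0],"claw":-1},{"slide":[-0.005,0,0.009],"angular":[0,0,0],"claw":-1},{"slide":[-0.005,0,0.009],"angular":[0,0,0],"claw":-1},{"slide":[-0.005,0,0.009],"angular":[0,0,0],"claw":-1}]' 35
```

```text
time: 12.55
position: [0.4126, 0.2877, 0.1431]
tool_rot: [2.294, 2.147, 0.001]
ft_force: [0.5, 0.9, -0.0]
grip_width: 0.111
grip_force: 35.0
```

```bash
python3 -m inch '[{"slide":[0,0,-0.04],"angular":[0,0,0],"claw":-1},{"slide":[0,0,-0.12],"angular":[0,0,0],"claw":-1},{"slide":[0,0,-0.22],"angular":[0,0,0],"claw":-1},{"slide":[0,0,-0.34],"angular":[0,0,0],"claw":-1},{"slide":[0,0,-0.46],"angular":[0,0,0],"claw":-1},{"slide":[0,0,-0.56],"angular":[0,0,0],"claw":-1},{"slide":[0,0,-0.59],"angular":[0,0,0],"claw":-1},{"slide":[0,0,-0.59],"angular":[0,0,0],"claw":-1}]' 35
python3 -c "
from fit import *
go(.44,.12,.29,91.2)
d=grab('scene','s5.png');p=pts(d,(.36,.455,.2,.38),.1,.33);
for a,b in((.15,.2),(.2,.25),(.25,.31)):
  q=p[(p[:,2]>a)&(p[:,2]<b)];print(len(q),rect(q),q.min(0),q.max(0))
"
```

```text
time: 13.35
position: [0.4124, 0.288, 0.2911]
tool_rot: [2.293, 2.147, 0.002]
ft_force: [-0.0, 0.8, -4.0]
grip_width: 0.108
grip_force: 35.0
slide [-0.6633  0.1543  0.0044] ang [ 0.002  -0.0006 -0.166 ] pos [0.4124 0.288  0.2911] q [ 0.2892  0.0131 -0.9479  1.6503  0.0111  1.4827 -0.7257]
393 (array([417.7, 286.2]), array([111.8,  13.7]), 81.1) [0.4031 0.2308 0.1571] [0.4233 0.3422 0.1999]
543 (array([415.8, 287.2]), array([113. ,  13.4]), 83.7) [0.4033 0.2304 0.2001] [0.4233 0.3439 0.25  ]
716 (array([419.6, 286.6]), array([112.6,  17.5]), 82.1) [0.4037 0.231  0.25  ] [0.4274 0.3434 0.3098]
```

View pics/s5.png

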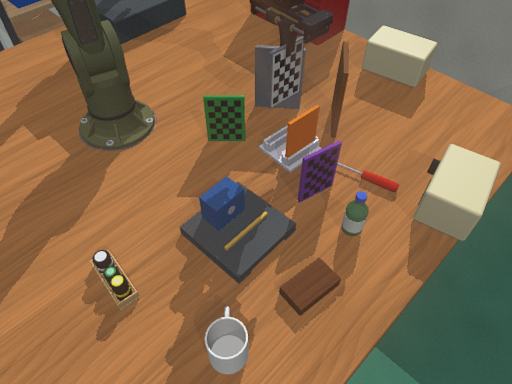

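The chart hangs straight with its foot at about 0.16 m, and the rack and blank (≈302,135) haven't moved. I'll carry it towards −y first, then over the stand with an 18° tilt.

```bash
python3 -m inch '[{"slide":[-0.06,0.01,-0.02],"angular":[0,0,-0.03],"claw":-1},{"slide":[-0.18,0.04,-0.04],"angular":[0,0,-0.06],"claw":-1},{"slide":[-0.32,0.07,-0.04],"angular":[0,0,-0.1],"claw":-1},{"slide":[-0.46,0.1,-0.04],"angular":[0,0,-0.14],"claw":-1},{"slide":[-0.58,0.13,-0.04],"angular":[0,0,-0.166],"claw":-1},{"slide":[-0.65,0.15,-0.04],"angular":[0,0,-0.166],"claw":-1},{"slide":[-0.663,0.154,-0.04],"angular":[0,0,-0.166],"claw":-1}]' 35
python3 -m inch '[{"slide":[-0.05,0.03,0],"angular":[-0.05,0,0],"claw":-1},{"slide":[-0.15,0.09,0],"angular":[-0.15,0,0],"claw":-1},{"slide":[-0.27,0.16,0],"angular":[-0.27,0,0],"claw":-1},{"slide":[-0.39,0.23,0],"angular":[-0.4,0,0],"claw":-1},{"slide":[-0.49,0.29,0],"angular":[-0.52,0,0],"claw":-1},{"slide":[-0.55,0.325,0],"angular":[-0.59,0,0],"claw":-1},{"slide":[-0.563,0.334,0],"angular":[-0.6,0,0],"claw":-1},{"slide":[-0.563,0.334,0],"angular":[-0.6,0,0],"claw":-1},{"slide":[-0.563,0.334,0],"angular":[-0.6,0,0],"claw":-1}]' 35
cat >> fit.py <<'E'
def lean(tilt,xf=21,dz=0,dy=0,L=131,S=(550.5,-18.5),yaw=1.2):
    t=np.radians(tilt);s,c=np.sin(t),np.cos(t)
    x=xf-10*c+5*c-L*s; z=30+5*s+L*c+dz; Y=cv2.Rodrigues(np.array([0,0,np.radians(yaw)]))[0]
    g=(Y@[x,dy,z]+[*S,0])/1000
    R0=Y@cv2.Rodrigues(np.array([0,-t,0]))[0]@np.array([[0,1,0],[1,0,0],[0,0,-1.]])
    st=ctrl.get_state();R=cv2.Rodrigues(np.array(st['tool_rot'],float))[0]
    print('slide',R.T@(g-st['position'])/.25,'ang',np.degrees(cv2.Rodrigues(R.T@R0)[0].ravel())/30,'world d mm',(g-st['position'])*1000,'F',st['ft_force'])
E
python3 -c "
from fit import *
lean(18,dz=30)
lean(18)
d=grab('top');dd=grab('scene')
for e in(d,dd):
  p=pts(e,(.44,.66,-.1,.07),.15,.33);print(len(p),p.min(0),p.max(0))
  for a,b in((.16,.19),(.19,.22),(.22,.25)):
    q=p[(p[:,2]>a)&(p[:,2]<b)];print(len(q),len(q) and (rect(q),q.mean(0)))
"
```

```text
time: 14.1
position: [0.4394, 0.1166, 0.2985]
tool_rot: [-2.203, -2.238, 0.005]
ft_force: [0.3, -0.1, -3.9]
grip_width: 0.11
grip_force: 35.0
time: 15.0
position: [0.5259, -0.017, 0.3]
tool_rot: [2.031, 2.079, 0.328]
ft_force: [-0.0, 0.0, -3.5]
grip_width: 0.112
grip_force: 35.0
slide [-0.0085 -0.1388  0.4338] ang [-0.0037 -0.003   0.0045] world d mm [   0.3427   -2.032  -113.8738] F [-0.0445  0.0421 -3.4617]
slide [-0.0086 -0.1756  0.548 ] ang [-0.0037 -0.003   0.0045] world d mm [   0.3427   -2.032  -143.8738] F [-0.0445  0.0421 -3.4617]
236 [ 0.5104 -0.0024  0.1791] [0.5681 0.0372 0.3299]
6 ((array([567.6,   5.6]), array([11.2,  0.6]), 86.1), array([0.5676, 0.0056, 0.1814]))
35 ((array([557.7,  19.7]), array([35.1,  9.7]), 86.5), array([0.5591, 0.0223, 0.2052]))
34 ((array([548.9,  20.3]), array([ 9.7, 33.5]), 4.4), array([0.5488, 0.0228, 0.2374]))
3337 [ 0.5047 -0.0732  0.1737] [0.5733 0.039  0.3298]
241 ((array([568.9, -16.2]), array([109.9,  13.1]), 86.8), array([ 0.5687, -0.0202,  0.1832]))
578 ((array([561.8, -16.8]), array([111.4,  17.9]), 88.3), array([ 0.5618, -0.0215,  0.2052]))
617 ((array([551.8, -17. ]), array([110.2,  19.2]), 88.1), array([ 0.5521, -0.0214,  0.2353]))
```

```bash
python3 -m inch '[{"slide":[-0.003,-0.013,0.04],"angular":[0,0,0],"claw":-1},{"slide":[-0.008,-0.045,0.14],"angular":[0,0,0],"claw":-1},{"slide":[-0.008,-0.083,0.26],"angular":[0,0,0],"claw":-1},{"slide":[-0.008,-0.12,0.37],"angular":[0,0,0],"claw":-1},{"slide":[-0.008,-0.135,0.42],"angular":[0,0,0],"claw":-1},{"slide":[-0.008,-0.139,0.434],"angular":[0,0,0],"claw":-1},{"slide":[-0.008,-0.139,0.434],"angular":[0,0,0],"claw":-1},{"slide":[-0.008,-0.139,0.434],"angular":[0,0,0],"claw":-1}]' 35
python3 -c "
from fit import *
lean(18,dz=5);lean(18,dz=-1)
d=grab('scene','s6.png')
cv2.imwrite('pics/s6c.png',cv2.resize(d['color'][120:300,150:340,::-1],None,fx=3,fy=3))
p=pts(d,(.52,.66,-.1,.07),.05,.3)
for a,b in((.05,.08),(.08,.11),(.11,.14),(.14,.17)):
    q=p[(p[:,2]>a)&(p[:,2]<b)];print(len(q),len(q) and (rect(q),q.mean(0)),q.min(0))
"
```

```text
time: 15.9
position: [0.528, -0.0212, 0.1884]
tool_rot: [2.03, 2.073, 0.331]
ft_force: [-0.0, -0.2, -3.9]
grip_width: 0.11
grip_force: 35.0
slide [ 0.0088 -0.0404  0.1016] ang [0.0054 0.0009 0.0002] world d mm [ -1.7277   2.1454 -27.2933] F [-0.0491 -0.1785 -3.9281]
slide [ 0.0088 -0.0479  0.1244] ang [0.0054 0.0009 0.0002] world d mm [ -1.7277   2.1454 -33.2933] F [-0.0491 -0.1785 -3.9281]
250 ((array([567.2, -26. ]), array([110. ,  53.2]), 64.7), array([ 0.565 , -0.0299,  0.0713])) [ 0.5202 -0.0761  0.0504]
491 ((array([562.1, -22.5]), array([109. ,  48.6]), 68.3), array([ 0.5618, -0.0269,  0.095 ])) [ 0.5205 -0.0759  0.0801]
497 ((array([554.3, -21.7]), array([111.6,  21.8]), 85.0), array([ 0.5539, -0.0247,  0.1254])) [ 0.5387 -0.077   0.11  ]
520 ((array([543.9, -21.4]), array([110.7,  22.4]), 86.4), array([ 0.5438, -0.0254,  0.1551])) [ 0.5294 -0.0764  0.1401]
```

View pics/s6c.png

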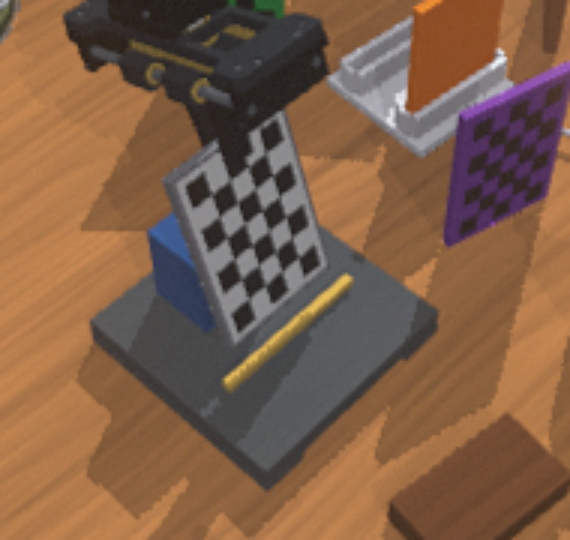

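The crop shows the chart parallel to the brass strip, with its foot just inside it and clear of the block. I'll lower it slowly.

```bash
python3 -m inch '[{"slide":[0.009,-0.004,0.012],"angular":[0,0,0],"claw":-1},{"slide":[0.009,-0.014,0.03],"angular":[0,0,0],"claw":-1},{"slide":[0.009,-0.022,0.05],"angular":[0,0,0],"claw":-1},{"slide":[0.009,-0.03,0.07],"angular":[0,0,0],"claw":-1},{"slide":[0.009,-0.036,0.09],"angular":[0,0,0],"claw":-1},{"slide":[0.009,-0.04,0.102],"angular":[0,0,0],"claw":-1},{"slide":[0.009,-0.042,0.108],"angular":[0,0,0],"claw":-1},{"slide":[0.009,-0.042,0.108],"angular":[0,0,0],"claw":-1}]' 35
python3 -c "
from fit import *
lean(18);lean(21.5)"
```

```text
time: 16.75
position: [0.5249, -0.019, 0.1574]
tool_rot: [2.032, 2.075, 0.328]
ft_force: [-0.4, -0.1, -3.1]
grip_width: 0.109
grip_force: 35.0
slide [-0.0003  0.0034  0.0066] ang [-0.0008 -0.0001 -0.0002] world d mm [ 1.3273 -0.0573 -1.3067] F [-0.35   -0.1034 -3.1183]
slide [-0.0003 -0.0278  0.0066] ang [-0.1175 -0.0001 -0.0002] world d mm [-6.0983 -0.2129 -3.723 ] F [-0.35   -0.1034 -3.1183]
```

```bash
python3 -m inch '[{"slide":[0,0.002,0.003],"angular":[0,0,0],"claw":-1},{"slide":[0,0.002,0.006],"angular":[0,0,0],"claw":-1},{"slide":[0,0.001,0.008],"angular":[0,0,0],"claw":-1},{"slide":[0,0.001,0.01],"angular":[0,0,0],"claw":-1},{"slide":[0,0.001,0.01],"angular":[0,0,0],"claw":-1}]' 35
python3 -c "
from fit import *
lean(18);lean(21.5)"
```

```text
time: 17.25
position: [0.5265, -0.0189, 0.1561]
tool_rot: [2.031, 2.074, 0.329]
ft_force: [-2.3, 0.4, 1.2]
grip_width: 0.109
grip_force: 35.0
slide [-0.0004 -0.0009 -0.0002] ang [0.0019 0.0006 0.0002] world d mm [-0.2409 -0.0984 -0.0157] F [-2.3292  0.4313  1.1761]
slide [-0.0004 -0.0322 -0.0003] ang [-0.1147  0.0006  0.0002] world d mm [-7.6665 -0.2539 -2.432 ] F [-2.3292  0.4313  1.1761]
```

```bash
python3 -m inch '[{"slide":[0,-0.006,0],"angular":[-0.02,0,0],"claw":-1},{"slide":[0,-0.014,0],"angular":[-0.05,0,0],"claw":-1},{"slide":[0,-0.022,0],"angular":[-0.08,0,0],"claw":-1},{"slide":[0,-0.029,0],"angular":[-0.105,0,0],"claw":-1},{"slide":[0,-0.033,0],"angular":[-0.118,0,0],"claw":-1},{"slide":[0,-0.033,0],"angular":[-0.118,0,0],"claw":-1},{"slide":[0,-0.033,0],"angular":[-0.118,0,0],"claw":-1}]' 35
python3 -c "
from fit import *
lean(21.5);lean(22.5)
d=grab('scene')
p=pts(d,(.5,.66,-.1,.07),.035,.19);p=p[p[:,0]>.535-(p[:,2]-.11)*.4]
for a,b in((.04,.06),(.11,.14),(.14,.18)):
    q=p[(p[:,2]>a)&(p[:,2]<b)];print(len(q),len(q) and (rect(q),q.mean(0)),q.min(0))
"
```

```text
time: 17.95
position: [0.5185, -0.0191, 0.1533]
tool_rot: [1.996, 2.038, 0.388]
ft_force: [-1.0, 1.1, 2.7]
grip_width: 0.111
grip_force: 35.0
slide [-0.0002  0.0018 -0.0012] ang [0.003  0.0006 0.0001] world d mm [ 0.3207 -0.0429  0.4436] F [-1.0001  1.1241  2.734 ]
slide [-0.0002 -0.0071 -0.0014] ang [-0.0303  0.0006  0.0001] world d mm [-1.766  -0.0866 -0.332 ] F [-1.0001  1.1241  2.734 ]
309 ((array([570.4, -22.6]), array([ 25.7, 118.1]), 0.1), array([ 0.5659, -0.0213,  0.0498])) [ 0.5576 -0.0816  0.04  ]
519 ((array([535.3, -19.8]), array([ 17.5, 111.3]), 0.2), array([ 0.535 , -0.0219,  0.1251])) [ 0.5263 -0.0755  0.11  ]
728 ((array([520.3, -18.9]), array([112. ,  24.8]), 88.8), array([ 0.5213, -0.0237,  0.1603])) [ 0.5074 -0.0748  0.14  ]
```

```bash
python3 -m inch '[{"slide":[0,-0.003,0],"angular":[-0.012,0,0],"claw":-1},{"slide":[0,-0.006,-0.001],"angular":[-0.025,0,0],"claw":-1},{"slide":[0,-0.008,-0.001],"angular":[-0.035,0,0],"claw":-1},{"slide":[0,-0.008,-0.001],"angular":[-0.035,0,0],"claw":-1}]' 35
python3 -m inch '[{"slide":[0,-0.003,0],"angular":[-0.012,0,0],"claw":-1},{"slide":[0,-0.006,-0.001],"angular":[-0.025,0,0],"claw":-1},{"slide":[0,-0.006,-0.001],"angular":[-0.025,0,0],"claw":-1}]' 35
```

```text
time: 18.4
position: [0.5168, -0.0191, 0.1527]
tool_rot: [1.984, 2.026, 0.406]
ft_force: [3.8, -0.0, -1.2]
grip_width: 0.109
grip_force: 35.0
time: 18.7
position: [0.5162, -0.0191, 0.1525]
tool_rot: [1.976, 2.017, 0.421]
ft_force: [10.0, -0.1, -6.4]
grip_width: 0.111
grip_force: 35.0
```

Contact with the block is confirmed (Fx rose to 10 N). I'll relax a little, ease the grip and then open.

```bash
python3 -m inch '[{"slide":[0,0.004,0.001],"angular":[0.018,0,0],"claw":-1},{"slide":[0,0.004,0.002],"angular":[0.018,0,0],"claw":-1},{"slide":[0,0.004,0.002],"angular":[0.018,0,0],"claw":-1}]' 10
python3 -m inch '[{"slide":[0,0,0],"angular":[0,0,0],"claw":-1},{"slide":[0,0,0],"angular":[0,0,0],"claw":-1},{"slide":[0,0,0],"angular":[0,0,0],"claw":-1}]' 3
```

```text
time: 19.0
position: [0.5163, -0.0192, 0.1523]
tool_rot: [1.983, 2.025, 0.409]
ft_force: [3.0, -0.0, 1.4]
grip_width: 0.119
grip_force: 10.0
time: 19.3
position: [0.5162, -0.0192, 0.1523]
tool_rot: [1.983, 2.025, 0.409]
ft_force: [4.3, -0.4, 1.5]
grip_width: 0.114
grip_force: 3.0
```

```bash
python3 -m inch '[{"slide":[0,0,0],"angular":[0,0,0],"claw":-0.74},{"slide":[0,0,0],"angular":[0,0,0],"claw":-0.7},{"slide":[0,0,0],"angular":[0,0,0],"claw":-0.65},{"slide":[0,0,0],"angular":[0,0,0],"claw":-0.55},{"slide":[0,0,0],"angular":[0,0,0],"claw":-0.4},{"slide":[0,0,0],"angular":[0,0,0],"claw":-0.2},{"slide":[0,0,0],"angular":[0,0,0],"claw":-0.2}]' 3
python3 -m inch '[{"slide":[0,0,-0.02],"angular":[0,0,0],"claw":-0.2},{"slide":[0,0,-0.08],"angular":[0,0,0],"claw":-0.2},{"slide":[0,0,-0.18],"angular":[0,0,0],"claw":-0.2},{"slide":[0,0,-0.3],"angular":[0,0,0],"claw":-0.2},{"slide":[0,0,-0.4],"angular":[0,0,0],"claw":-0.2},{"slide":[0,0,-0.4],"angular":[0,0,0],"claw":-0.2}]'
python3 -c "
from fit import *
np.set_printoptions(precision=4,suppress=True)
for n in('scene','top','wrist'):
  d=grab(n,n+'9.png')
  if n=='scene': cv2.imwrite('pics/s9c.png',cv2.resize(d['color'][120:300,100:340,::-1],None,fx=3,fy=3))
  for r in ctrl.outline_of('chart',n)[:6]:
    p=d['P'][r['mask']];p=p[np.isfinite(p).all(1)]
    m=np.median(p,0)
    if abs(m[1]+.02)<.05 and .45<m[0]<.6:
      p=p[(p[:,2]>.04)&(np.abs(p[:,1]+.02)<.07)]
      c=np.median(p,0);q=p
      for _ in range(3):
        w=np.linalg.lstsq(np.c_[q[:,1:],np.ones(len(q))],q[:,0],rcond=None)[0]
        e=p[:,0]-np.c_[p[:,1:],np.ones(len(p))]@w; q=p[np.abs(e)<.003]
      print(n,len(q),len(p),'x=ay+bz+c',w,'tilt',np.degrees(np.arctan(-w[1])),'front at z=.034:',w@[-.018,.034,1],'y',np.percentile(q[:,1],[1,99]),'z',p[:,2].min(),p[:,2].max())
"
```

```text
time: 20.0
position: [0.5154, -0.0192, 0.1515]
tool_rot: [1.984, 2.026, 0.407]
ft_force: [-0.3, -0.5, -0.4]
grip_width: 0.365
grip_force: 0.0
time: 20.6
position: [0.4964, -0.0225, 0.2224]
tool_rot: [2.004, 2.036, 0.377]
ft_force: [-0.2, -2.0, -0.3]
grip_width: 0.397
grip_force: 0.0
scene 2344 2551 x=ay+bz+c [-0.022  -0.4386  0.5886] tilt 23.68257471348365 front at z=.034: 0.57407168282291 y [-0.0733  0.034 ] z 0.04000438993657984 0.18144140232252992
top 340 399 x=ay+bz+c [-0.0321 -0.4323  0.5869] tilt 23.379767344874725 front at z=.034: 0.5727485096506252 y [-0.0717  0.034 ] z 0.04037408456239133 0.36491162729493964
```

View pics/s9c.png

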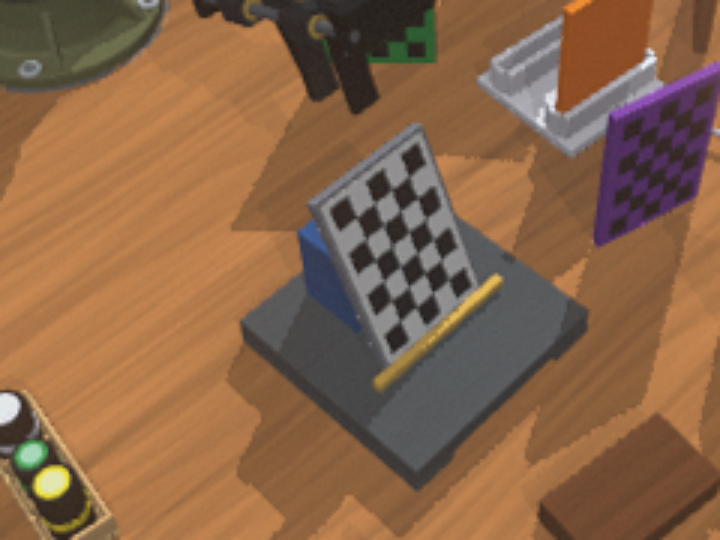

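The chart leans at about 23.5° with its foot at the strip, centred and square. The eyepiece is in the box and the gripper is clear. I'm handing in.

```bash
python3 -m inch '[{"slide":[0,0,-0.05],"angular":[0,0,0],"claw":-0.2},{"slide":[0,0,-0.05],"angular":[0,0,0],"claw":-0.2},{"slide":[0,0,-0.05],"angular":[0,0,0],"claw":-0.2}]'; python3 -c "
from bench import ctrl
print(ctrl.close_job())"
```

```text
time: 21.2
position: [0.4978, -0.0195, 0.2325]
tool_rot: [2.004, 2.048, 0.385]
ft_force: [-0.2, -0.4, 0.3]
grip_width: 0.402
grip_force: 0.0
the job is handed in; nothing more can be done
None
```

I packed the eyepiece upright in the lens box's empty place, leaned the chart on the block at about 23.5° (centred and square, foot at the strip), and handed the job in at 21 s; no verdict came back.

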